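# Seat the tube block on the shaker's locating pin and lock it

## Robot

A 7-joint arm with a two-finger parallel gripper is mounted at the origin on a cart in front of the work surface, level with it; the furniture and walls round the work are solid. World frame = base frame: x ahead of the robot, y to its left, z up, the work surface at z = 0. Lengths are in m, angles in rad, forces in N, time in s.
With the tool pointing down it reaches from about 0.4 to 0.875 m from the base axis. Payload 6.5 kg.
Tool frame: the origin (TCP) lies between the finger pads; the fingertips stand 22 mm ahead of it and the grasp point (between the pads) lies 3 mm ahead of it (manip.finger_overhang is the distance from the TCP to the fingertips, in m); z points along the fingers, y is the line along which they close (so a half turn about z gives the same grasp; the last joint's range is limited). The gripper opens to 85 mm and grips with 20 to 120 N. Pads are 22 mm wide; open, the fingers measure 114 mm over their backs; the gripper's body (76 mm by 85 mm) begins 54 mm behind the grasp point. The pads swing forward as they close: fully open they stand 13 mm farther back than shut.
Start: joints at [-0.066, 0.536, -0.004, 1.538, 0.003, 1.067, -0.071], TCP at [0.65, 0, 0.253] pointing down, gripper open.
Joint ranges: [-2.7, 2.7], [-0.37, 2.16], [-1.27, 1.26], [0.24, 2.4], [-1.31, 4.45], [0.19, 1.91], [-2.76, 2.76]. Speed limits (rad/s): [2.39, 2.39, 3.14, 3.14, 3.14, 3.14, 3.14].

## Interface

Orientations are given as a unit quaternion [w, x, y, z].
In Python, from plant import manip gives the robot as it stands.
- The arm moves only by the tool carry_out, never from a script. Its arguments are lists of equal length, an entry for each row: "slide": the shift along the tool's x, y, z in units of 50 mm (1.0 is 50 mm), a list of three; "twist": the turn, a rotation vector about the tool's x, y, z in units of 6 degrees (1.0 is 6 degrees), a list of three; "hand": the closure in counts, from 0 (fully open) to 255 (shut). In form: {"slide": [[x, y, z], ...], "twist": [[ax, ay, az], ...], "hand": [hand, ...]}. A call has 1 to 10 rows; each row shifts and turns the commanded pose from where the row before left it, along the tool's axes as they then stand; what a row does not reach is not made up. A row lasts 1/10 s, in which the tool goes at most 50 mm and 8.59 degrees, less where a joint would pass 70% of its speed; a pose out of reach is approached as far as the arm can. A call is refused whole if a number of a shift passes 1 or a number of a turn 1, either way. A call with a gripper value outside its range is refused whole. The fingers move at their own pace and stop on an object; the grip force is fixed at half the most. Time passes only in rows, so rows that do not move let the fingers close. It gives the time, the measured TCP pose, the force, the opening and the grip force at its end, in the units of the state.
- manip.get_state(): the state, without advancing time (a new reading comes with each control period).
- manip.camera(name): name is "scene" or "side" or "wrist"; returns a dict with "img" (400x640x3 uint8, red, green, blue), "mtx" (3x3 intrinsics, pixels), "pose" (4x4, takes a point from camera to world coordinates); the wrist camera has in their place "mount" (4x4, takes a point from camera to tool coordinates, whose origin is the TCP and whose axes are the flange's). Camera axes: x right, y up, looking along -z (the intrinsics and any distortion apply to the point x, -y, -z); pixel columns grow to the right and rows downward; lengths in m; the calibration is good to about 2 mm. A picture is of the moment at which its call begins: read the wrist's pose just before it. There is no depth.
- manip.hand_in(): hands the job in; it is judged then, once.
The state is a dict: "time_s": time; "q": joint angles; "joint_vel": joint speeds; "joint_torque": joint torques, N m; "position": TCP position; "eef_rot": TCP orientation; "contact_force": force on the tool from outside, world axes, zero at the start; "moment": the same for the moment, N m; "grip_width": finger opening in m; "finger_force": force on a finger pad.
Only numpy, scipy, OpenCV 4.12 (cv2) and the standard library are available. Lean on these libraries where they do the work, as an engineer would, in place of code of your own. Each camera call takes 0.05 s, during which the arm holds its last target. There are 200 camera calls.

## Task

Fit the aluminium tube block onto the shaker base: line it up with the base, and nudge it gently along the slot until the bore in its underside drops over the locating pin and it sits flat on the platform. Then swing the keeper right round until its tongue lies over the block's foot. Never press hard on the base or its pin or let the block fall onto them, and leave the specimen cup and the label block alone.

Things in the scene. Friction and masses are not known exactly. Their poses are not given: they have to be found in the camera images.
- base: Low grey shaker base, fixed to the worktop; origin on the worktop under the slot's middle, z up. Its flat aluminium platform is 36 mm above the worktop, x -86 to +86, y -123 to +75 mm. A 12 mm wide slot runs along the base's y axis (x = 0), y -28 to +28 mm, with the locating pin in it. Over 45 N between block and base, pin or keeper (also by a fall) is damage
- slot_mid (a point): Middle of the slot, level with the platform's top; axes as the base. The fixed steel locating pin stands upright in the slot: 10 mm thick, top 12 mm above the platform, its last 1 mm tapered to 8 mm. It is on the slot's line (x = 0) but clamped anywhere from y = -16 to +16 mm; where is not measured: feel for it
- block_mid (a point): Centre (39 mm over the underside) of the loose bare aluminium tube block, 0.3 to 0.55 kg, 78 mm high; x along its length, z up. Foot plate 132 (x) x 80 (y) x 14 mm; on it a body with six wells, 80 x 76 mm, up to 36 mm over the underside; on that an upright grip tab 40 (x) x 12 (y) mm, from 36 to 78 mm over the underside. Both ends are alike; either way round will do
- block_bore (a point): Mouth of the block's round blind bore, in the middle of its underside, straight below block_mid: 12 mm wide, 14 mm deep, edge chamfered 1 mm. Axes as block_mid. Seated it is 36 mm above the worktop; with the block resting on top of the pin, 48 mm
- keeper (a joint): Angle of the keeper, a steel lever on an upright post of the base: 1.2 to 1.55 at the start (open), 0 = shut (stop), tongue along the base's +y over the foot's end. Grows anticlockwise from above. Stiff (about 2 N at the knob), stays where left. Its underside is 16 mm above the platform: clears the foot of a seated block by 2 mm, strikes an unseated one
- keeper_hinge (a point): On the keeper's pivot axis, at (-60, -94, 52) mm in the base's frame
- keeper_knob (a point): Middle of the keeper's upright black round knob, 16 mm thick, 38 mm high, 46 mm from the pivot on the arm opposite to the 105 mm tongue; 77 mm above the worktop. At joint 0 the knob lies to the base's -y side of the pivot, at 1.57 to its +x side
- specimen_cup: Lidded white specimen cup, 66 mm wide, 70 mm high, loose bystander, origin at its underside
- label_block: Small hourglass-shaped label block, 34x40x66 mm, loose bystander, origin at its underside

How it is judged:
By the outcome, as a careful person would: the job done as asked, in the order asked, and still so for the second after the job is handed in, with the robot touching nothing.
It also fails if it takes over 72 s, if anything falls off the work surface, if the arm or the gripper's body presses on something with over 40 N, if the wrist force passes 120 N, or if a joint passes its speed limit or range.

## Working session

There is one attempt and no reset: what is moved stays moved. The work goes in short steps, Python scripts to look and compute and a tool call to move; the robot and the scene stay as the last step left them, time stands still between calls to the robot, and variables do not carry over. Pictures are saved under pics/ and viewed, at most 10 in all, crops included, and the job is handed in when it is done.

Besides the shell and the picture viewer there is one more tool, called in YAML: its name, and indented under it one key for each argument. carry_out: Moves the arm, as the interface text tells. Its arguments: {"type":"object","properties":{"slide":{"type":"array","items":{"type":"array","items":{"type":"number"}}},"twist":{"type":"array","items":{"type":"array","items":{"type":"number"}}},"hand":{"type":"array","items":{"type":"number"}}},"required":["slide","twist","hand"]}

```bash
mkdir -p pics; ls
python3 - <<'E'
from plant import manip
import cv2,numpy as np
s=manip.get_state();print(s)
ims=[]
for n in("scene","side","wrist"):
    c=manip.camera(n);cv2.imwrite(f"pics/{n}0.png",c["img"][:,:,::-1]);np.savez(f"{n}0.npz",**c)
    print(n,c["mtx"].tolist(),np.round(c.get("pose",c.get("mount")),4).tolist(),[k for k in c])
E
```

```text
pics
{'time_s': 0.0, 'q': array([-0.06619538,  0.53718002, -0.00443381,  1.53888956,  0.0026069 ,
        1.06732977, -0.07120463]), 'joint_vel': array([-0.00024921,  0.00182506, -0.00120445, -0.00021716,  0.00116029,
        0.00155893,  0.00010506]), 'joint_torque': array([-4.51575825e-04, -5.83398092e+01,  1.04865700e+00, -2.59097242e+01,
        1.23920938e-02,  9.44124302e-03, -7.87308863e-06]), 'position': array([ 6.49385652e-01, -2.48859309e-05,  2.52397738e-01]), 'eef_rot': array([-5.85149970e-04,  7.07084601e-01,  7.07128388e-01, -6.84470759e-04]), 'contact_force': array([ 0.38873654, -0.36069159, -0.31937767]), 'moment': array([ 0.06309063, -0.01157458,  0.00771468]), 'finger_force': 0.0, 'grip_width': 0.08532406008811376}
scene [[465.17097038673774, 0.0, 319.4701878709626], [0.0, 465.17097038673774, 201.77357866423034], [0.0, 0.0, 1.0]] [[0.8224, 0.395, -0.4094, -0.0802], [-0.5688, 0.5591, -0.6032, -0.8463], [-0.0093, 0.729, 0.6845, 0.9815], [0.0, 0.0, 0.0, 1.0]] ['img', 'mtx', 'pose']
side [[438.2536613825985, 0.0, 323.2722878524174], [0.0, 438.2536613825985, 195.89661422369707], [0.0, 0.0, 1.0]] [[0.9901, 0.0793, -0.1162, 0.3201], [-0.1405, 0.509, -0.8492, -0.9146], [-0.0082, 0.8571, 0.5151, 0.6205], [0.0, 0.0, 0.0, 1.0]] ['img', 'mtx', 'pose']
wrist [[328.7681297669499, 0.0, 322.4911470769218], [0.0, 328.7681297669499, 198.22922971863522], [0.0, 0.0, 1.0]] [[-0.0009, 0.9619, 0.2734, 0.0682], [1.0, 0.001, -0.0001, -0.001], [-0.0004, 0.2734, -0.9619, -0.1211], [0.0, 0.0, 0.0, 1.0]] ['img', 'mtx', 'mount']
```

View pics/scene0.png

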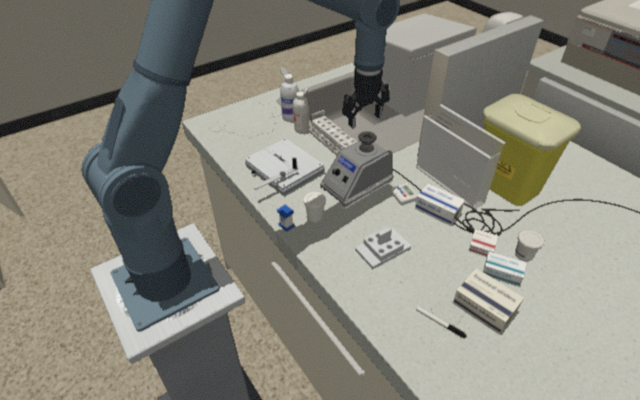

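View pics/side0.png

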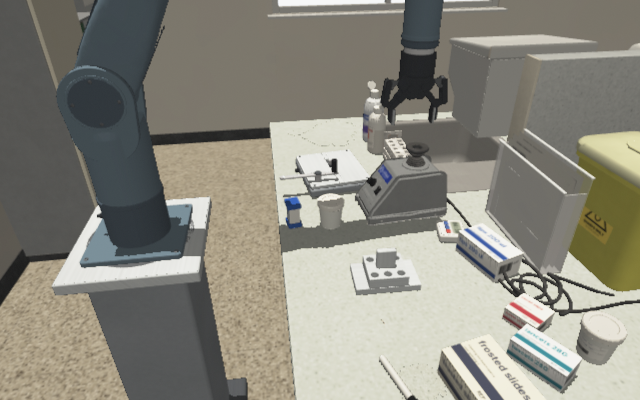

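View pics/wrist0.png

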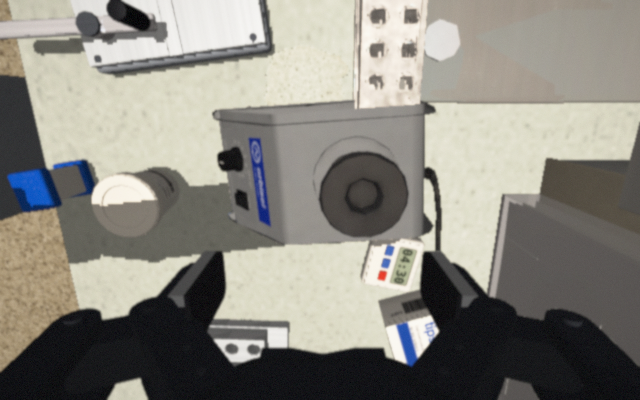

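The scene view shows the base at about (285,165) with the knob near (295,163), and the tube block at (383,247) with its tab top near (384,231). In the side view the block is at (386,272) and the base at (332,170), with the cup, label block and mixer in between. The wrist view shows the knob at (130,15) and the pivot at (88,22).

```bash
cat > h.py <<'E'
import numpy as np,cv2
from scipy.spatial.transform import Rotation as R
def T(s):
    q=s["eef_rot"];M=np.eye(4);M[:3,:3]=R.from_quat([q[1],q[2],q[3],q[0]]).as_matrix();M[:3,3]=s["position"];return M
def cast(c,uv,z,s=None):
    P=c["pose"] if "pose" in c else T(s)@c["mount"]
    K=c["mtx"];d=P[:3,:3]@np.array([(uv[0]-K[0,2])/K[0,0],-(uv[1]-K[1,2])/K[1,1],-1.])
    o=P[:3,3];return o+d*(z-o[2])/d[2]
def project(c,p,s=None):
    P=c["pose"] if "pose" in c else T(s)@c["mount"]
    K=c["mtx"];q=np.linalg.inv(P)@np.append(p,1);return K[0,0]*q[0]/-q[2]+K[0,2],-K[1,1]*q[1]/-q[2]+K[1,2]
E
python3 - <<'E'
from h import *
from plant import manip
s=manip.get_state()
sc,si,wr=[dict(np.load(f"{n}0.npz")) for n in("scene","side","wrist")]
f=lambda n,c,uv,z:print(n,np.round(cast(c,uv,z,s),3))
f("tabtop sc",sc,(384,231),.078);f("tabtop si",si,(386,251),.078)
for uv in((357,246),(374,264),(411,247)): f("foot sc",sc,uv,.014)
for uv in((353,291),(420,289)): f("foot si",si,uv,.0)
f("knob sc",sc,(294,157),.096);f("knob wr",wr,(120,8),.096)
f("pivot wr",wr,(88,22),.06)
for uv in((246,163),(285,190),(324,161),(283,142)): f("plat sc",sc,uv,.036)
f("plat wr corner",wr,(270,45),.036);f("plat wr c2",wr,(100,70),.036)
f("cup",sc,(315,195),.07);f("mixer top",sc,(367,136),.16);f("mixer wr",wr,(363,195),.16);f("label",sc,(286,211),.06)
E
```

```text
tabtop sc [ 0.536 -0.242  0.078]
tabtop si [ 0.536 -0.249  0.078]
foot sc [ 0.482 -0.2    0.014]
foot sc [ 0.48  -0.276  0.014]
foot sc [ 0.601 -0.288  0.014]
foot si [ 0.467 -0.27   0.   ]
foot si [ 0.602 -0.284  0.   ]
knob sc [0.5   0.147 0.096]
knob wr [0.496 0.138 0.096]
pivot wr [0.447 0.137 0.06 ]
plat sc [0.395 0.278 0.036]
plat sc [0.429 0.091 0.036]
plat sc [0.608 0.139 0.036]
plat sc [0.554 0.307 0.036]
plat wr corner [0.599 0.122 0.036]
plat wr c2 [0.434 0.1   0.036]
cup [ 0.471 -0.012  0.07 ]
mixer top [0.695 0.034 0.16 ]
mixer wr [0.676 0.01  0.16 ]
label [ 0.372 -0.011  0.06 ]
```

Run:
```python
import cv2,numpy as np
a=cv2.imread("pics/side0.png")[140:300,270:460];b=cv2.imread("pics/scene0.png")[130:275,235:425]
a=cv2.resize(a,(475*1,400));b=cv2.resize(b,(760,580)) 
c=cv2.imread("pics/scene0.png")[135:205,235:335];c=cv2.resize(c,(400,280),interpolation=cv2.INTER_CUBIC)
d=cv2.imread("pics/scene0.png")[220:270,345:420];d=cv2.resize(d,(400,267),interpolation=cv2.INTER_CUBIC)
e=cv2.imread("pics/side0.png")[140:200,270:370];e=cv2.resize(e,(400,240),interpolation=cv2.INTER_CUBIC)
f=cv2.imread("pics/side0.png")[240:300,340:440];f=cv2.resize(f,(400,240),interpolation=cv2.INTER_CUBIC)
g=np.zeros((560,800,3),np.uint8);g[:280,:400]=c;g[280:547,:400]=d;g[:240,400:]=e;g[280:520,400:]=f
cv2.imwrite("pics/crop1.png",g)
```

```text
(no output)
```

View pics/crop1.png

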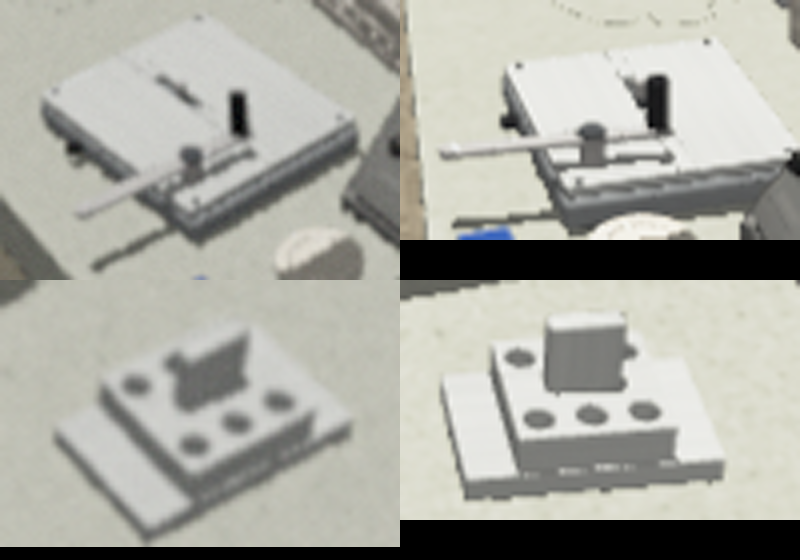

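The crops show the block's foot, tab and wells clearly: the tab top is at crop (585,318) and the near foot corners at (465,490) and (723,462). They also show the platform corners and the pin in the slot at crop (178,88), with the keeper tongue pointing towards the robot.

Run:
```python
from h import *
sc,si,wr=[dict(np.load(f"{n}0.npz")) for n in("scene","side","wrist")]
f=lambda n,c,uv,z:print(n,np.round(cast(c,uv,z),3))
for uv in((350.8,265),(356.5,290.5),(420.8,286),(412.5,260.5)): f("foot si",si,uv,.014)
for uv in((355.3,248.7),(372.5,266),(410.6,246)): f("foot sc",sc,uv,.014)
f("tab si",si,(386,250),.078); f("tab sc",sc,(384.5,230),.078)
for uv in((245.5,158.8),(282.5,188.3),(324.5,166.3),(285,138)): f("plat sc",sc,uv,.036)
for uv in((296,157.5),(312.5,189),(369,179),(348.8,149.5)): f("plat si",si,uv,.036)
```

```text
foot si [ 0.475 -0.206  0.014]
foot si [ 0.471 -0.284  0.014]
foot si [ 0.6   -0.29   0.014]
foot si [ 0.609 -0.211  0.014]
foot sc [ 0.472 -0.205  0.014]
foot sc [ 0.472 -0.279  0.014]
foot sc [ 0.602 -0.285  0.014]
tab si [ 0.537 -0.246  0.078]
tab sc [ 0.539 -0.24   0.078]
plat sc [0.404 0.298 0.036]
plat sc [0.427 0.102 0.036]
plat sc [0.594 0.115 0.036]
plat sc [0.572 0.323 0.036]
plat si [0.402 0.286 0.036]
plat si [0.429 0.089 0.036]
plat si [0.59  0.119 0.036]
plat si [0.571 0.317 0.036]
```

carry_out:
  slide:
    - [-0.8,-0.4,0]
    - [-0.8,-0.4,0]
    - [-0.8,-0.4,0]
    - [-0.8,-0.4,0]
    - [-0.9,-0.3,0]
    - [-0.8,-0.34,0]
    - [0,0,0]
    - [0,0,0]
    - [0,0,0]
    - [0,0,0]
  twist:
    - [0,0,0]
    - [0,0,0]
    - [0,0,0]
    - [0,0,0]
    - [0,0,0]
    - [0,0,0]
    - [0,0,1]
    - [0,0,1]
    - [0,0,1]
    - [0,0,1]
  hand: [0,0,0,0,0,0,0,0,0,0]

```text
time_s: 1.15
position: [0.5377, -0.2451, 0.253]
eef_rot: [-0.0, 0.84, 0.543, -0.0]
contact_force: [-0.3, -0.0, 0.4]
grip_width: 0.0853
finger_force: 0.0
```

carry_out:
  slide:
    - [0,0,0]
    - [0,0,0]
    - [0,0,0]
    - [0,0,0]
    - [0,0,0]
    - [0,0,0]
    - [0,0,0]
    - [0,0,0]
    - [0,0,0]
    - [0,0,0]
  twist:
    - [0,0,1]
    - [0,0,1]
    - [0,0,1]
    - [0,0,1]
    - [0,0,1]
    - [0,0,1]
    - [0,0,1]
    - [0,0,1]
    - [0,0,1]
    - [0,0,1]
  hand: [0,0,0,0,0,0,0,0,0,0]

```text
time_s: 2.15
position: [0.5378, -0.2448, 0.253]
eef_rot: [-0.0, 0.999, 0.05, -0.0]
contact_force: [-0.7, 0.4, 0.3]
grip_width: 0.0859
finger_force: 0.0
```

carry_out:
  slide:
    - [0,0,0]
    - [0,0,0]
    - [0,0,0]
  twist:
    - [0,0,1]
    - [0,0,0.3]
    - [0,0,0]
  hand: [0,0,0]

```text
time_s: 2.45
position: [0.5379, -0.2448, 0.2531]
eef_rot: [0.0, 1.0, -0.015, -0.0]
contact_force: [0.1, 0.4, -0.2]
grip_width: 0.0857
finger_force: 0.0
```

Run:
```python
from h import *
from plant import manip
s=manip.get_state();c=manip.camera("wrist");cv2.imwrite("pics/w1.png",c["img"][:,:,::-1]);np.savez("w1.npz",**c)
import pickle;pickle.dump(s,open("w1.pkl","wb"))
print(np.round(T(s),4),s["q"][6],s["time_s"],s["contact_force"])
print([np.round(project(c,p,s)) for p in ((.537,-.246,.078),(.47,-.284,.014),(.47,-.206,.014),(.604,-.29,.014))])
```

```text
[[ 9.996e-01 -2.990e-02 -4.000e-04  5.379e-01]
 [-2.990e-02 -9.996e-01 -0.000e+00 -2.448e-01]
 [-4.000e-04  0.000e+00 -1.000e+00  2.531e-01]
 [ 0.000e+00  0.000e+00  0.000e+00  1.000e+00]] -1.0716734343520464 2.45 [ 0.06989464  0.39415626 -0.23972729]
[array([323., 183.]), array([357., 225.]), array([290., 227.]), array([362., 106.])]
```

View pics/w1.png

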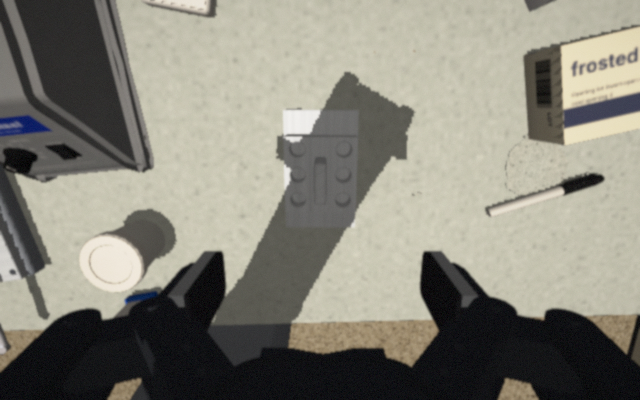

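The wrist view shows the tab at (320,181), square to the gripper, with the foot running from (285,108) to (357,226). That is within about 2 mm of the estimate, so I'll go down and grasp.

Run:
```python
from h import *
import pickle
s=pickle.load(open("w1.pkl","rb"));c=dict(np.load("w1.npz"))
for uv,z in(((320,157),.078),((320,204),.078),((320,181),.078),((285,226),.014),((355,227),.014),((284,109),.014),((359,110),.014)):
    p=cast(c,uv,z,s);print(uv,p.round(4),(T(s)[:3,:3].T@(p-s["position"])).round(4))
```

```text
(320, 157) [ 0.561  -0.2445  0.078 ] [ 0.0231 -0.0011  0.1751]
(320, 204) [ 0.5166 -0.243   0.078 ] [-0.0213 -0.0012  0.1751]
(320, 181) [ 0.5388 -0.2437  0.078 ] [ 0.0009 -0.0011  0.1751]
(285, 226) [ 0.4718 -0.2002  0.014 ] [-0.0673 -0.0426  0.2391]
(355, 227) [ 0.468  -0.2819  0.014 ] [-0.0687  0.0391  0.2391]
(284, 109) [ 0.6034 -0.2073  0.014 ] [ 0.0644 -0.0394  0.2391]
(359, 110) [ 0.5999 -0.2866  0.014 ] [0.0633 0.0399 0.2391]
```

carry_out:
  slide:
    - [0,0,0.6]
    - [0,0,0.7]
    - [0,0,0.7]
    - [0,0,0.6]
    - [0,0,0.5]
    - [0,0,0.4]
    - [0,0,0.24]
    - [0,0,0]
    - [0,0,0]
    - [0,0,0]
  twist:
    - [0,0,0]
    - [0,0,0]
    - [0,0,0]
    - [0,0,0]
    - [0,0,0]
    - [0,0,0]
    - [0,0,0]
    - [0,0,0]
    - [0,0,0]
    - [0,0,0]
  hand: [0,0,0,0,0,0,0,0,100,200]

```text
time_s: 3.5
position: [0.5389, -0.2454, 0.0675]
eef_rot: [0.0, 1.0, -0.016, 0.001]
contact_force: [-0.6, -0.2, -0.6]
grip_width: 0.0591
finger_force: 0.0
```

carry_out:
  slide:
    - [0,0,0]
    - [0,0,0]
    - [0,0,0]
    - [0,0,0]
    - [0,0,0]
    - [0,0,0]
    - [0,0,0]
    - [0,0,0]
  twist:
    - [0,0,0]
    - [0,0,0]
    - [0,0,0]
    - [0,0,0]
    - [0,0,0]
    - [0,0,0]
    - [0,0,0]
    - [0,0,0]
  hand: [255,255,255,255,255,255,255,255]

```text
time_s: 4.3
position: [0.5384, -0.2448, 0.0668]
eef_rot: [-0.0, 1.0, -0.016, 0.0]
contact_force: [-1.0, 2.4, 5.2]
grip_width: 0.0115
finger_force: 59.9
```

carry_out:
  slide:
    - [0,0,-0.2]
    - [0,0,-0.4]
    - [0,0,-0.6]
    - [0,0,-0.6]
    - [-0.2,0,-0.7]
    - [-0.2,0,-0.7]
    - [-0.2,0,-0.6]
    - [-0.2,0,-0.6]
    - [-0.2,0,-0.4]
    - [-0.14,0,0]
  twist:
    - [0,0,0]
    - [0,0,0]
    - [0,0,0]
    - [0,0,0]
    - [0,0,0]
    - [0,0,0]
    - [0,0,0]
    - [0,0,0]
    - [0,0,0]
    - [0,0,0]
  hand: [255,255,255,255,255,255,255,255,255,255]

```text
time_s: 5.3
position: [0.4811, -0.2442, 0.3087]
eef_rot: [0.001, 1.0, -0.016, 0.002]
contact_force: [0.7, -1.4, -4.9]
grip_width: 0.0114
finger_force: 58.9
```

carry_out:
  slide:
    - [0,-0.3,0]
    - [0,-0.5,0]
    - [0,-0.6,0]
    - [0,-0.7,0]
    - [0,-0.7,0]
    - [0,-0.7,0]
    - [0,-0.7,0]
    - [0,-0.7,0]
    - [0,-0.7,0]
    - [0,-0.7,0]
  twist:
    - [0,0,0]
    - [0,0,0]
    - [0,0,0]
    - [0,0,0]
    - [0,0,0]
    - [0,0,0]
    - [0,0,0]
    - [0,0,0]
    - [0,0,0]
    - [0,0,0]
  hand: [255,255,255,255,255,255,255,255,255,255]

```text
time_s: 6.3
position: [0.4896, 0.0727, 0.3045]
eef_rot: [0.0, 1.0, -0.016, -0.001]
contact_force: [0.7, -0.6, -4.6]
grip_width: 0.0109
finger_force: 58.9
```

carry_out:
  slide:
    - [0,-0.7,0]
    - [0,-0.7,0]
    - [0,-0.6,0]
    - [0,-0.5,0]
    - [0,-0.4,0]
    - [0,-0.27,0]
    - [0,0,0]
    - [0,0,0]
    - [0,0,0]
    - [0,0,0]
  twist:
    - [0,0,0]
    - [0,0,0]
    - [0,0,0]
    - [0,0,0]
    - [0,0,-0.3]
    - [0,0,-0.4]
    - [0,0,-0.5]
    - [0,0,-0.4]
    - [0,0,0]
    - [0,0,0]
  hand: [255,255,255,255,255,255,255,255,255,255]

```text
time_s: 7.3
position: [0.4954, 0.2293, 0.3059]
eef_rot: [0.0, 0.998, 0.067, -0.0]
contact_force: [-0.5, 0.6, -5.7]
grip_width: 0.0109
finger_force: 59.0
```

Run:
```python
from h import *
from plant import manip
import pickle
s=manip.get_state();C={"s":s}
for n in("wrist","scene","side"): C[n]=manip.camera(n)
pickle.dump(C,open("c2.pkl","wb"))
print(np.round(T(s),4),s["time_s"],s["contact_force"],s["grip_width"])
cv2.imwrite("pics/w2.png",C["wrist"]["img"][:,:,::-1])
```

```text
[[ 9.909e-01  1.346e-01 -6.000e-04  4.954e-01]
 [ 1.346e-01 -9.909e-01 -7.000e-04  2.293e-01]
 [-7.000e-04  6.000e-04 -1.000e+00  3.059e-01]
 [ 0.000e+00  0.000e+00  0.000e+00  1.000e+00]] 7.3 [-0.46301421  0.63666652 -5.68349823] 0.010895167667633612
```

View pics/w2.png

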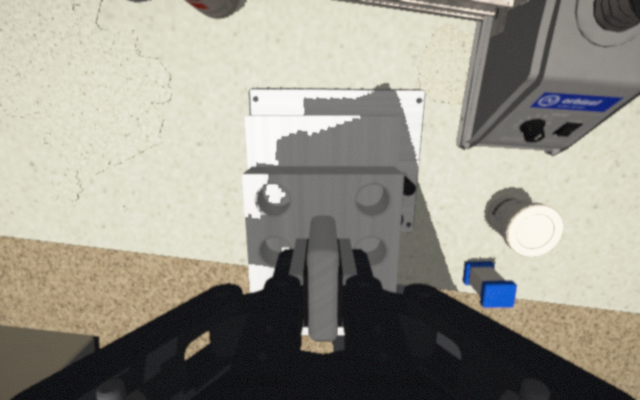

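The wrist view has the platform's +x edge in sight, with corners at (249,89) and (424,91). The block is held square above it, and the near platform edge shows near (250,292).

Run:
```python
from h import *
import pickle
C=pickle.load(open("c2.pkl","rb"));s=C["s"];c=C["wrist"]
g=cv2.cvtColor(c["img"],cv2.COLOR_RGB2GRAY).astype(float)
# subpixel rows of far edge, columns of the two corners
for u in(262,290): 
    col=g[80:100,u-3:u+4].mean(1);print(u,np.round(col))
for u in(350,400,415):
    col=g[80:100,u-3:u+4].mean(1);print(u,np.round(col))
print("left",np.round(g[95:99,240:258].mean(0)));print("left2",np.round(g[106:110,240:258].mean(0)))
print("right",np.round(g[98:102,414:432].mean(0)));print("right",np.round(g[130:134,410:428].mean(0)))
print("screw",g[95:103,250:260].astype(int),g[95:105,412:424].astype(int))
a=cast(c,(249,89),.036,s);b=cast(c,(424,91),.036,s);print(a,b,np.linalg.norm(a-b))
y=(a-b)/np.linalg.norm(a-b);x=np.array([y[1],-y[0],0]);print("yaw",np.degrees(np.arctan2(x[1],x[0])))
m=a*.5+b*.5; print("slot", m-.086*x+.024*y)
```

```text
262 [223. 223. 224. 224. 225. 224. 218. 191. 158. 182. 229. 245. 247. 248.
 248. 248. 247. 246. 247. 247.]
290 [223. 225. 226. 228. 228. 227. 219. 192. 159. 184. 230. 245. 248. 248.
 248. 248. 248. 248. 248. 249.]
350 [224. 223. 222. 222. 220. 220. 217. 201. 171. 162. 204. 237. 246. 248.
 248. 248. 245. 229. 181. 136.]
400 [224. 224. 224. 224. 225. 224. 222. 211. 182. 151. 180. 228. 241. 242.
 237. 233. 226. 214. 202. 192.]
415 [220. 219. 219. 219. 220. 220. 220. 215. 189. 157. 179. 226. 242. 245.
 245. 244. 243. 236. 217. 199.]
left [222. 221. 221. 222. 225. 225. 225. 216. 188. 168. 196. 231. 231. 199.
 169. 156. 158. 186.]
left2 [218. 218. 220. 222. 224. 224. 223. 221. 208. 174. 184. 226. 244. 247.
 247. 248. 247. 247.]
right [242. 232. 191. 138. 115. 112. 126. 160. 201. 210. 197. 208. 222. 223.
 223. 220. 220. 218.]
right [231. 241. 243. 243. 243. 243. 243. 243. 243. 240. 228. 203. 206. 220.
 223. 223. 223. 223.]
screw [[203 237 245 240 233 228 226 232 244 247]
 [196 233 237 219 191 173 171 202 235 245]
 [193 229 227 182 139 119 123 166 225 243]
 [190 224 214 155 112 103 111 143 205 240]
 [188 223 208 152 114 107 108 134 194 239]
 [188 224 221 179 138 121 126 152 208 241]
 [187 230 237 222 188 164 174 205 231 245]
 [186 231 245 243 231 222 227 238 245 248]] [[244 245 244 245 245 244 244 243 243 244 243 234]
 [244 245 244 244 243 242 238 235 236 241 241 231]
 [245 244 244 242 237 226 216 205 212 227 236 228]
 [243 243 242 237 221 181 154 146 159 194 223 222]
 [243 243 241 231 190 134 108 105 118 154 199 210]
 [244 243 241 228 174 114  97  96 106 137 184 203]
 [245 244 243 231 178 121 100 102 119 157 197 207]
 [245 245 244 237 203 155 131 133 156 197 221 215]
 [245 245 245 241 230 205 188 191 205 229 233 216]
 [244 243 243 242 239 235 231 231 234 239 236 214]]
[0.56917208 0.32171175 0.036     ] [0.59349686 0.12532703 0.036     ] 0.19788545510460662
yaw 7.060858042595077
slot [0.49303652 0.23676595 0.036     ]
```

Run:
```python
import pickle,cv2,numpy as np
C=pickle.load(open("c2.pkl","rb"))
a=cv2.resize(C["scene"]["img"][95:215,230:340,::-1],(440,480),interpolation=cv2.INTER_CUBIC)
b=cv2.resize(C["side"]["img"][95:215,275:365,::-1],(360,480),interpolation=cv2.INTER_CUBIC)
cv2.imwrite("pics/c2.png",np.hstack([a,b]))
```

```text
(no output)
```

View pics/c2.png

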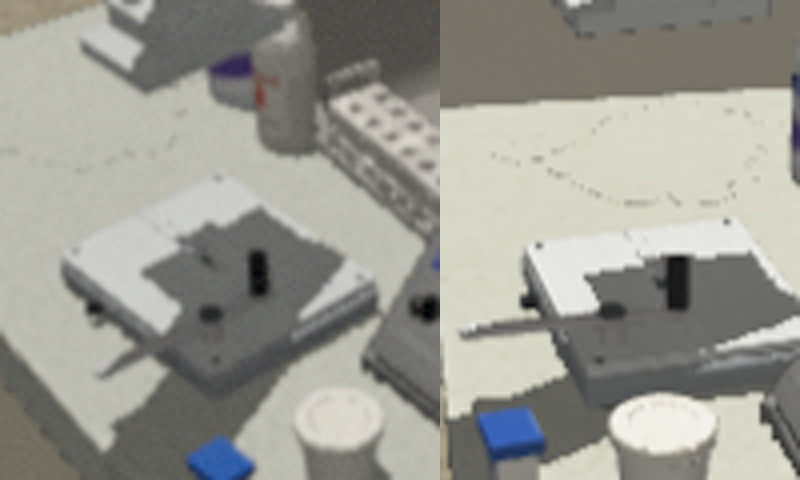

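The crop shows the keeper still open, with the knob at crop (258,272), the pin near (205,255) in the left panel, and the block well clear above. The 198 mm edge checks out, so the base pose is good. I'll check the block's offset in the hand, and where the pin shows in the first pictures.

Run:
```python
from h import *
import pickle
C=pickle.load(open("c2.pkl","rb"));s=C["s"];c=C["wrist"];M=T(s)
g=cv2.cvtColor(c["img"],cv2.COLOR_RGB2GRAY).astype(float)
print("foot edge rows 108..",np.round(g[108:124,255:275].mean(1)))
print("left col",np.round(g[145:160,238:254].mean(0)))
print("body edge",np.round(g[164:180,300:340].mean(1)))
for uv,z in(((300,115),.253),((246,150),.253),((403,175),.275),((244,175),.275),((322,173),.275)):
    p=cast(c,uv,z,s);print(uv,(M[:3,:3].T@(p-M[:3,3])).round(4))
a=np.radians(7.06);x=np.array([np.cos(a),np.sin(a),0]);y=np.array([-x[1],x[0],0]);o=np.array([.493,.2368,.036])
out=[]
for n,(u0,u1,v0,v1) in(("scene",(260,305,140,175)),("side",(305,350,145,180))):
    k=dict(np.load(n+"0.npz"));im=cv2.resize(k["img"][v0:v1,u0:u1,::-1],None,fx=8,fy=8,interpolation=cv2.INTER_CUBIC)
    for yy in(-28,-16,0,16,28):
        u,v=project(k,o+y*yy/1e3);cv2.circle(im,(int((u-u0+.5)*8),int((v-v0+.5)*8)),2,(0,0,255),-1)
        u,v=project(k,o+y*yy/1e3+[0,0,.012]);cv2.circle(im,(int((u-u0+.5)*8),int((v-v0+.5)*8)),2,(0,200,0),-1)
    out.append(im)
cv2.imwrite("pics/slot.png",np.hstack(out))
```

```text
foot edge rows 108.. [247. 246. 246. 247. 247. 245. 237. 228. 237. 247. 249. 249. 249. 249.
 249. 249.]
left col [222. 223. 223. 224. 223. 222. 222. 224. 232. 243. 247. 248. 248. 247.
 246. 246.]
body edge [120. 114. 104.  95.  92.  91.  91.  91.  92.  96. 106. 115. 118. 119.
 119. 119.]
(300, 115) [ 0.0632 -0.0106  0.0528]
(246, 150) [ 0.0453 -0.0394  0.0528]
(403, 175) [0.0363 0.0388 0.0309]
(244, 175) [ 0.0364 -0.036   0.0308]
(322, 173) [0.0374 0.0007 0.0308]
```

View pics/slot.png

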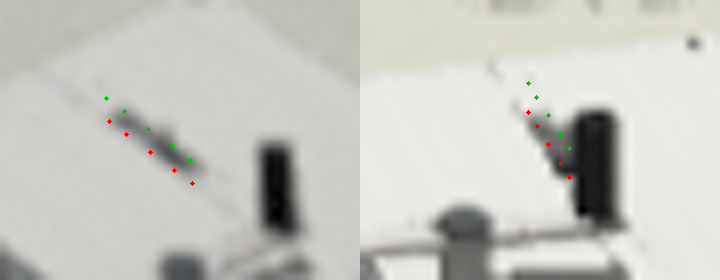

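The rectified crops show the slot running from (115,112) to (200,170) in the left panel, with the pin top near (165,130). That puts the pin at roughly y = -7 mm. The block sits about 2.7 mm towards tool -x in the hand. I'll descend at y ≈ +3 and feel towards -y.

carry_out:
  slide:
    - [0.03,-0.21,0.2]
    - [0,0,0.4]
    - [0,0,0.5]
    - [0,0,0.6]
    - [0,0,0.6]
    - [0,0,0.6]
    - [0,0,0.4]
    - [0,0,0.28]
    - [0,0,0.1]
    - [0,0,0]
  twist:
    - [0,0,0.11]
    - [0,0,0]
    - [0,0,0]
    - [0,0,0]
    - [0,0,0]
    - [0,0,0]
    - [0,0,0]
    - [0,0,0]
    - [0,0,0]
    - [0,0,0]
  hand: [255,255,255,255,255,255,255,255,255,255]

```text
time_s: 8.45
position: [0.4954, 0.241, 0.1219]
eef_rot: [0.0, 0.998, 0.062, -0.0]
contact_force: [0.6, -0.8, -4.8]
grip_width: 0.0112
finger_force: 58.8
```

carry_out:
  slide:
    - [0,0,0.02]
    - [0,0,0.02]
    - [0,0,0.02]
    - [0,0,0.02]
    - [0,0,0]
  twist:
    - [0,0,0]
    - [0,0,0]
    - [0,0,0]
    - [0,0,0]
    - [0,0,0]
  hand: [255,255,255,255,255]

```text
time_s: 8.95
position: [0.4955, 0.2407, 0.1184]
eef_rot: [-0.0, 0.998, 0.062, 0.0]
contact_force: [0.1, -1.0, -4.4]
grip_width: 0.0116
finger_force: 58.9
```

carry_out:
  slide:
    - [0,0,0.02]
    - [0,0,0.02]
    - [0,0,0.01]
    - [0,0,0]
  twist:
    - [0,0,0]
    - [0,0,0]
    - [0,0,0]
    - [0,0,0]
  hand: [255,255,255,255]

```text
time_s: 9.35
position: [0.4954, 0.2406, 0.1156]
eef_rot: [0.0, 0.998, 0.062, -0.0]
contact_force: [0.4, 0.7, -4.5]
grip_width: 0.0112
finger_force: 58.9
```

carry_out:
  slide:
    - [0,0,0.01]
    - [0,0,0.01]
    - [0,0,0]
  twist:
    - [0,0,0]
    - [0,0,0]
    - [0,0,0]
  hand: [255,255,255]

```text
time_s: 9.65
position: [0.4956, 0.2407, 0.1148]
eef_rot: [0.0, 0.998, 0.062, 0.0]
contact_force: [0.0, 0.2, -4.5]
grip_width: 0.0115
finger_force: 59.3
```

carry_out:
  slide:
    - [0,0,0.01]
    - [0,0,0.01]
    - [0,0,0]
  twist:
    - [0,0,0]
    - [0,0,0]
    - [0,0,0]
  hand: [255,255,255]

```text
time_s: 9.95
position: [0.4957, 0.2408, 0.1146]
eef_rot: [-0.0, 0.998, 0.062, 0.0]
contact_force: [-3.1, -0.3, 5.9]
grip_width: 0.0111
finger_force: 60.9
```

carry_out:
  slide:
    - [0,0,0.01]
    - [0,0,0.01]
    - [0,0,0]
  twist:
    - [0,0,0]
    - [0,0,0]
    - [0,0,0]
  hand: [255,255,255]

```text
time_s: 10.25
position: [0.4959, 0.2409, 0.1144]
eef_rot: [-0.0, 0.998, 0.062, 0.0]
contact_force: [-3.7, -1.3, 14.3]
grip_width: 0.0113
finger_force: 62.1
```

carry_out:
  slide:
    - [0,0,-0.01]
    - [0,0.02,0]
    - [0,0.02,0]
    - [0,0.02,0]
    - [0,0.02,0]
    - [0,0,0]
  twist:
    - [0,0,0]
    - [0,0,0]
    - [0,0,0]
    - [0,0,0]
    - [0,0,0]
    - [0,0,0]
  hand: [255,255,255,255,255,255]

```text
time_s: 10.85
position: [0.4962, 0.2394, 0.1146]
eef_rot: [-0.002, 0.998, 0.063, 0.001]
contact_force: [-4.2, 3.8, 5.9]
grip_width: 0.0112
finger_force: 60.7
```

carry_out:
  slide:
    - [0,0,-0.005]
    - [0,0.02,0]
    - [0,0.02,0]
    - [0,0,0]
    - [0,0,0]
  twist:
    - [0,0,0]
    - [0,0,0]
    - [0,0,0]
    - [0,0,0]
    - [0,0,0]
  hand: [255,255,255,255,255]

```text
time_s: 11.35
position: [0.4962, 0.2334, 0.1128]
eef_rot: [0.001, 0.998, 0.062, -0.0]
contact_force: [0.6, 0.6, -5.1]
grip_width: 0.0114
finger_force: 59.1
```

carry_out:
  slide:
    - [0,0,0.01]
    - [0,0,0.01]
    - [0,0,0.02]
    - [0,0,0.02]
    - [0,0,0]
  twist:
    - [0,0,0]
    - [0,0,0]
    - [0,0,0]
    - [0,0,0]
    - [0,0,0]
  hand: [255,255,255,255,255]

```text
time_s: 11.85
position: [0.4959, 0.2345, 0.1102]
eef_rot: [0.0, 0.998, 0.062, -0.0]
contact_force: [0.6, -0.3, -5.5]
grip_width: 0.0112
finger_force: 59.0
```

carry_out:
  slide:
    - [0,0,0.03]
    - [0,0,0.03]
    - [0,0,0.03]
    - [0,0,0.02]
    - [0,0,0.01]
    - [0,0,0]
  twist:
    - [0,0,0]
    - [0,0,0]
    - [0,0,0]
    - [0,0,0]
    - [0,0,0]
    - [0,0,0]
  hand: [255,255,255,255,255,255]

```text
time_s: 12.45
position: [0.4962, 0.2347, 0.1045]
eef_rot: [0.0, 0.998, 0.062, -0.0]
contact_force: [1.2, -0.1, -5.8]
grip_width: 0.0114
finger_force: 59.0
```

carry_out:
  slide:
    - [0,0,0.01]
    - [0,0,0.01]
    - [0,0,0.01]
    - [0,0,0]
  twist:
    - [0,0,0]
    - [0,0,0]
    - [0,0,0]
    - [0,0,0]
  hand: [255,255,255,255]

```text
time_s: 12.85
position: [0.4962, 0.2347, 0.103]
eef_rot: [0.0, 0.998, 0.062, -0.0]
contact_force: [-0.6, -0.2, -5.3]
grip_width: 0.0113
finger_force: 59.0
```

carry_out:
  slide:
    - [0,0,0.01]
    - [0,0,0.01]
    - [0,0,0]
  twist:
    - [0,0,0]
    - [0,0,0]
    - [0,0,0]
  hand: [255,255,255]

```text
time_s: 13.15
position: [0.4963, 0.2347, 0.1028]
eef_rot: [-0.0, 0.998, 0.062, -0.0]
contact_force: [-3.1, -1.1, 5.2]
grip_width: 0.0112
finger_force: 60.7
```

Contact came at the expected seated height (TCP 0.1028). I'll release and lift.

carry_out:
  slide:
    - [0,0,-0.01]
    - [0,0,0]
    - [0,0,0]
    - [0,0,0]
    - [0,0,0]
    - [0,0,0]
    - [0,0,0]
    - [0,0,-0.1]
    - [0,0,-0.3]
    - [0,0,-0.6]
  twist:
    - [0,0,0]
    - [0,0,0]
    - [0,0,0]
    - [0,0,0]
    - [0,0,0]
    - [0,0,0]
    - [0,0,0]
    - [0,0,0]
    - [0,0,0]
    - [0,0,0]
  hand: [255,180,100,50,50,50,50,50,50,50]

```text
time_s: 14.15
position: [0.4949, 0.234, 0.1517]
eef_rot: [0.001, 0.998, 0.062, -0.002]
contact_force: [-0.1, -0.5, -0.4]
grip_width: 0.0684
finger_force: 0.0
```

carry_out:
  slide:
    - [0,0,-0.6]
    - [0,0,-0.7]
    - [0,0,-0.7]
    - [0,0.4,-0.4]
    - [0,0.5,0]
    - [0,0.5,0]
    - [0,0,0]
    - [0,0,0]
  twist:
    - [0,0,0]
    - [0,0,0]
    - [0,0,0]
    - [0,0,0]
    - [0,0,0]
    - [0,0,0]
    - [0,0,0]
    - [0,0,0]
  hand: [50,50,50,50,50,50,50,50]

```text
time_s: 14.95
position: [0.505, 0.165, 0.2728]
eef_rot: [-0.0, 0.998, 0.062, 0.0]
contact_force: [-0.4, 0.3, 0.2]
grip_width: 0.0687
finger_force: 0.0
```

Run:
```python
from h import *
from plant import manip
import pickle
s=manip.get_state();C={"s":s}
for n in("wrist","scene","side"): C[n]=manip.camera(n)
pickle.dump(C,open("c3.pkl","wb"))
print(np.round(T(s),4),s["time_s"],s["contact_force"],s["grip_width"])
cv2.imwrite("pics/w3.png",C["wrist"]["img"][:,:,::-1])
```

```text
[[ 9.924e-01  1.231e-01  2.000e-04  5.050e-01]
 [ 1.231e-01 -9.924e-01  4.000e-04  1.650e-01]
 [ 3.000e-04 -4.000e-04 -1.000e+00  2.728e-01]
 [ 0.000e+00  0.000e+00  0.000e+00  1.000e+00]] 14.95 [-0.36917792  0.26229318  0.15386197] 0.06874438298581888
```

View pics/w3.png

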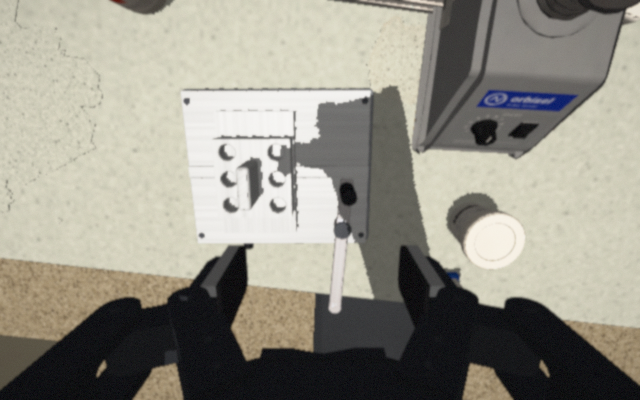

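The wrist view shows the block seated squarely, with the foot's far end at row 110. The keeper's pivot is at (342,229), the knob at (348,194) and the tongue tip at (335,310). The platform corners are (184,90), (371,91), (199,242) and (366,244).

Run:
```python
from h import *
import pickle
C=pickle.load(open("c3.pkl","rb"));s=C["s"];c=C["wrist"];M=T(s)
P=[cast(c,uv,.036,s)[:2] for uv in((184,90),(371,91),(199,242),(366,244))]
B=np.array([[86,75],[86,-123],[-86,75],[-86,-123]])/1e3
print(np.round(P,4));P=np.array(P)
A=P-P.mean(0);b=B-B.mean(0);th=np.arctan2((b[:,0]*A[:,1]-b[:,1]*A[:,0]).sum(),(b*A).sum());Rm=np.array([[np.cos(th),-np.sin(th)],[np.sin(th),np.cos(th)]])
o=P.mean(0)-Rm@B.mean(0);print("yaw",np.degrees(th),"o",o,"res",np.round((P-o-B@Rm.T)*1e3,1))
inv=lambda uv,z:np.round(Rm.T@(cast(c,uv,z,s)[:2]-o)*1e3,1)
print("foot top corners",[inv(p,.05) for p in((219,110),(294,110),(297,228))])
print("pivot",inv((342,229),.066),"tip",inv((335,310),.054),"knobtop cand")
g=c["img"].sum(2)[170:215,330:365];m=(g<120).astype(np.uint8);n,l,st,ce=cv2.connectedComponentsWithStats(m);print(st+[330,170,0,0,0],ce+[330,170])
for q in(1.2,1.3,1.4,1.5):
    k=np.array([-.06,-.094])+.046*np.array([np.sin(q),-np.cos(q)])
    w=o+Rm@k;print(q,w.round(4),[np.round(project(c,[*w,z],s),1) for z in(.058,.096)])
w=o+Rm@[-.06,-.094];print("pivot",w.round(4),project(c,[*w,.066],s))
```

```text
[[0.5702 0.3165]
 [0.5928 0.1242]
 [0.4013 0.2976]
 [0.4228 0.1023]]
yaw 6.660692222236531 o [0.49398981 0.23398911] res [[-0.6 -2. ]
 [-0.8  2.4]
 [ 1.5 -0.9]
 [-0.1  0.5]]
foot top corners [array([65.7, 34.2]), array([ 66.1, -41.5]), array([-61. , -42.7])]
pivot [-55.7 -91.9] tip [-163.2  -86.6] knobtop cand
[[ 330  170   35   45 1306]
 [ 340  183   16   22  269]] [[346.91347626 191.65237366]
 [347.42007435 193.68773234]]
1.2 [0.4898 0.1221] [array([360.2, 192.1]), array([364.6, 202.3])]
1.3 [0.4907 0.1266] [array([356.1, 190.8]), array([360.1, 200.8])]
1.4 [0.4912 0.1312] [array([351.9, 189.8]), array([355.4, 199.8])]
1.5 [0.4913 0.1358] [array([347.6, 189.3]), array([350.5, 199.2])]
pivot [0.4453 0.1337] (np.float64(343.91240623534736), np.float64(232.74388445202084))
```

carry_out:
  slide:
    - [-0.2,0.3,0]
    - [-0.16,0.23,0.3]
    - [0,0,0.5]
    - [0,0,0.6]
    - [0,0,0.6]
    - [0,0,0.6]
    - [0,0,0.5]
    - [0,0,0.3]
    - [0,0,0.14]
    - [0,0,0]
  twist:
    - [0,0,0]
    - [0,0,0]
    - [0,0,0]
    - [0,0,0]
    - [0,0,0]
    - [0,0,0]
    - [0,0,0]
    - [0,0,0]
    - [0,0,0]
    - [0,0,0]
  hand: [130,130,130,130,130,130,130,130,130,130]

```text
time_s: 16.1
position: [0.4899, 0.1372, 0.0949]
eef_rot: [0.0, 0.998, 0.063, -0.001]
contact_force: [-0.7, -0.5, 0.6]
grip_width: 0.0418
finger_force: 0.0
```

carry_out:
  slide:
    - [0,0,0.1]
    - [0,0,0.08]
    - [0,0,0]
    - [0,0,0]
    - [0,0,0]
    - [0,0,0]
    - [0,0,0]
    - [0,0,0]
    - [0,0,0]
  twist:
    - [0,0,0]
    - [0,0,0]
    - [0,0,0]
    - [0,0,0]
    - [0,0,0]
    - [0,0,0]
    - [0,0,0]
    - [0,0,0]
    - [0,0,0]
  hand: [130,130,130,160,180,200,220,240,255]

```text
time_s: 17.0
position: [0.4907, 0.1371, 0.087]
eef_rot: [-0.0, 0.998, 0.062, 0.0]
contact_force: [-0.6, 0.8, 5.3]
grip_width: 0.0145
finger_force: 58.4
```

carry_out:
  slide:
    - [0,0,0]
    - [0,0,0]
    - [0,0,0]
  twist:
    - [0,0,0]
    - [0,0,0]
    - [0,0,0]
  hand: [255,255,255]

```text
time_s: 17.3
position: [0.4907, 0.1371, 0.0869]
eef_rot: [-0.0, 0.998, 0.062, 0.0]
contact_force: [-2.2, 1.4, 5.7]
grip_width: 0.0145
finger_force: 58.4
```

carry_out:
  slide:
    - [-0.01,0.09,0]
    - [-0.02,0.09,0]
    - [-0.03,0.09,0]
    - [-0.04,0.085,0]
    - [-0.045,0.08,0]
    - [-0.05,0.075,0]
    - [-0.06,0.07,0]
    - [-0.068,0.063,0]
    - [-0.075,0.056,0]
  twist:
    - [0,0,0]
    - [0,0,0]
    - [0,0,0]
    - [0,0,0]
    - [0,0,0]
    - [0,0,0]
    - [0,0,0]
    - [0,0,0]
    - [0,0,0]
  hand: [255,255,255,255,255,255,255,255,255]

```text
time_s: 18.2
position: [0.479, 0.1026, 0.0875]
eef_rot: [-0.002, 0.998, 0.062, 0.004]
contact_force: [7.3, 10.1, -4.4]
grip_width: 0.0145
finger_force: 59.6
```

carry_out:
  slide:
    - [-0.08,0.047,0]
    - [-0.083,0.04,0]
    - [-0.087,0.033,0]
    - [-0.09,0.022,0]
    - [-0.09,0.014,0]
    - [-0.09,0.005,0]
    - [0,0,0]
  twist:
    - [0,0,0]
    - [0,0,0]
    - [0,0,0]
    - [0,0,0]
    - [0,0,0]
    - [0,0,0]
    - [0,0,0]
  hand: [255,255,255,255,255,255,255]

```text
time_s: 18.9
position: [0.4543, 0.0912, 0.0876]
eef_rot: [-0.002, 0.998, 0.062, 0.005]
contact_force: [7.3, 7.9, -3.6]
grip_width: 0.0141
finger_force: 59.7
```

carry_out:
  slide:
    - [-0.05,0,0]
    - [-0.05,0,0]
    - [0,0,0]
  twist:
    - [0,0,0]
    - [0,0,0]
    - [0,0,0]
  hand: [255,255,255]

```text
time_s: 19.2
position: [0.4495, 0.0904, 0.0876]
eef_rot: [-0.002, 0.998, 0.062, 0.005]
contact_force: [7.4, 6.8, -2.5]
grip_width: 0.0145
finger_force: 59.7
```

carry_out:
  slide:
    - [-0.04,0,0]
    - [-0.04,0,0]
    - [0,0,0]
  twist:
    - [0,0,0]
    - [0,0,0]
    - [0,0,0]
  hand: [255,255,255]

```text
time_s: 19.5
position: [0.4474, 0.0901, 0.0877]
eef_rot: [-0.002, 0.998, 0.062, 0.006]
contact_force: [12.8, 6.7, -9.2]
grip_width: 0.0139
finger_force: 59.4
```

carry_out:
  slide:
    - [0.04,0,0]
    - [0,0,0]
    - [0,0,0]
    - [0,0,0]
    - [0,0,0]
    - [0,0,-0.2]
    - [0,0,-0.4]
    - [0,0,-0.7]
    - [0,0,-0.8]
    - [0,0,-0.8]
  twist:
    - [0,0,0]
    - [0,0,0]
    - [0,0,0]
    - [0,0,0]
    - [0,0,0]
    - [0,0,0]
    - [0,0,0]
    - [0,0,0]
    - [0,0,0]
    - [0,0,0]
  hand: [255,200,175,175,175,175,175,175,175,175]

```text
time_s: 20.5
position: [0.4427, 0.0871, 0.2335]
eef_rot: [0.0, 0.998, 0.062, -0.0]
contact_force: [0.5, 1.3, -0.4]
grip_width: 0.0266
finger_force: 0.0
```

carry_out:
  slide:
    - [0,0,-0.7]
    - [0.6,0,-0.2]
    - [0.4,0,0]
    - [0,0,0]
    - [0,0,0]
  twist:
    - [0,0,0]
    - [0,0,0]
    - [0,0,0]
    - [0,0,0]
    - [0,0,0]
  hand: [175,175,175,175,175]

```text
time_s: 21.0
position: [0.4922, 0.0933, 0.2765]
eef_rot: [0.0, 0.998, 0.062, -0.001]
contact_force: [0.3, -0.5, 0.4]
grip_width: 0.027
finger_force: 0.0
```

Run:
```python
from h import *
from plant import manip
import pickle
s=manip.get_state();C={"s":s}
for n in("wrist","scene","side"): C[n]=manip.camera(n)
pickle.dump(C,open("c4.pkl","wb"))
print(np.round(T(s)[:3,3],4),s["time_s"],s["contact_force"],s["grip_width"])
a=C["wrist"]["img"][40:340,100:500,::-1];b=cv2.resize(C["side"]["img"][130:205,280:380,::-1],(400,300),interpolation=cv2.INTER_CUBIC)
cv2.imwrite("pics/w4.png",np.hstack([a,b]))
```

```text
[0.4922 0.0933 0.2765] 21.0 [ 0.33101706 -0.51247642  0.41592222] 0.02701035131552259
```

View pics/w4.png

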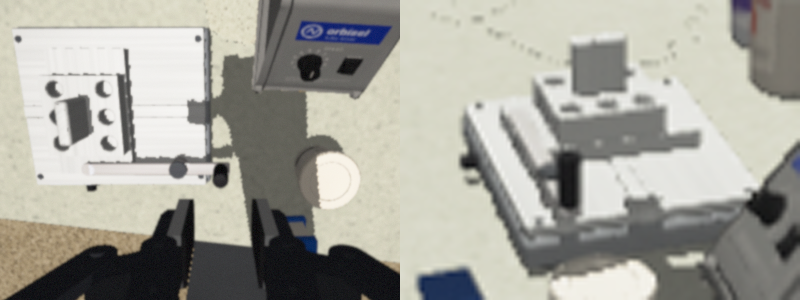

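The wrist crop shows the block seated, with the keeper tongue running from the pivot (178,169) to (88,170) over the foot's end, parallel to the platform edge. The cup has not moved. One quick angle check, then I'll hand it in.

Run:
```python
from h import *
import pickle
C=pickle.load(open("c4.pkl","rb"));s=C["s"];c=C["wrist"]
d=lambda a,b,z:np.degrees(np.arctan2(*(cast(c,a,z,s)-cast(c,b,z,s))[1::-1]))
print("tongue edges",[d((195,v1),(265,v2),.056) for v1,v2 in((210,210),(205,204))])
print("platform edges",d((112,67),(309,68),.036),d((138,224),(306,226),.036))
g=cv2.cvtColor(c["img"],cv2.COLOR_RGB2GRAY)
for u in(195,215,240,262): print(u,g[196:224,u].tolist())
```

```text
tongue edges [np.float64(97.04462721308767), np.float64(97.90072138710143)]
platform edges 96.80167588450287 96.31422249875482
195 [234, 235, 235, 235, 227, 205, 155, 150, 184, 210, 219, 219, 221, 221, 222, 222, 217, 215, 216, 225, 235, 237, 237, 236, 235, 234, 230, 213]
215 [235, 233, 234, 231, 225, 204, 171, 165, 190, 218, 222, 224, 223, 222, 224, 224, 220, 217, 215, 225, 234, 238, 237, 236, 235, 234, 233, 231]
240 [221, 176, 130, 112, 109, 109, 120, 155, 196, 222, 228, 228, 227, 228, 226, 226, 224, 218, 212, 219, 231, 235, 235, 235, 235, 234, 234, 228]
262 [196, 145, 115, 112, 111, 110, 122, 157, 200, 224, 231, 229, 228, 226, 226, 225, 223, 217, 209, 216, 230, 234, 234, 233, 233, 233, 234, 228]
```

```bash
python3 -c "
from plant import manip
print(manip.hand_in())"
```

```text
the job is handed in; nothing more can be done
None
```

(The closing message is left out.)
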